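Hold the instrument tray by its clip-on clamp over the sterile container

TASK

Clip the sprung lifting clamp from its rest onto the bar handle of the instrument tray and let go so that its jaws spring shut there. Then take the clamp by its steel post, carry the tray by it over the tops of the bottles, and finish still holding it, level and at rest, centred and square over the open white container with the tray's underside about 15 mm above the rim and not touching it. Never touch the tray with the gripper, and leave the bottles and the jar where they stand.

Things in the scene. Friction and masses are not known exactly. Their poses are not given: they have to be found in the camera images.
- clamp: Loose upright lifting clamp like a big clothes peg, 105 mm tall, 0.11 kg. Origin mid-foot; z up, y along its hinge pin, x the way its jaw opens. Steel post x -14 to -4 mm, 26 mm wide in y, full height; its lower part is the fixed jaw. An orange lever pivots at x 8, z 50 mm. Starts upright, clipped on a rest (base 12 mm, bar top 33 mm above the table); squeezed fully open, it lifts straight off.
- clamp_grip (a point): Where to squeeze the clamp open, fingers closing along its x: x -1.5, z 85 mm in the clamp's frame (usable z 60 to 105). The lever's handle (16 mm wide) leans out to x 34 mm when shut; a full squeeze takes 9 N and brings it upright, 25 mm over post and handle (outer faces at x -14 and +11). Axes as the clamp's.
- clamp_post (a point): Where to hold the clamp once clipped, without opening it: middle of the bare steel post, x -9, z 85 mm in the clamp's frame (usable z 60 to 105), fingers closing along y across 26 mm. Axes as the clamp's.
- clamp_mouth (a point): Middle of the clamp's mouth, x 0, z 13.5 mm in its frame. Shut on an 8 mm bar the jaws lie at x -4 and +4 mm, press with about 5 N, and a hook 5 mm thick at the lever's foot reaches under the bar to x -1. Squeezed open the mouth is 21 mm wide at the foot (x -4 to +17), 16 mm at z 30, open below. A bar fits between the jaws anywhere from z 5 to 45 mm; the jaws are 26 mm wide in y.
- clamp_lever (a joint): Angle of the clamp's lever: 0 shut on an 8 mm bar (as at the start and when clipped on the handle), -0.1 shut on nothing, +0.42 squeezed fully open. Sprung shut.
- tray: The loose steel instrument tray, 110 mm (x) by 150 mm (y), walls 25 mm high, about 0.25 kg. Origin at the centre of its underside, z up. A black bar handle stands over its middle along its y.
- tray_bar (a point): Centre of the tray's bar handle, 65 mm above the tray's underside. The bar runs along the tray's y: 100 mm long, 8 mm thick (x), 14 mm high (z 58 to 72), on two end posts at y +-47 mm; nothing but the tray's contents (under 15 mm high) is below it.
- container: The open white container, fixed, 145 mm (x) by 185 mm (y) outside, walls 5 mm thick and 45 mm high. Origin at the centre of its underside; x and y along its sides.
- container_rim (a point): Centre of the container's mouth, at the height of its rim, 45 mm above the table.
- bottle_brown: Brown bottle, 50 mm across, 110 mm tall, standing in the middle of the table, between tray and container. Origin at the centre of its underside.
- bottle_clear: Pale plastic bottle with a blue cap, 48 mm across, 100 mm tall, just beyond the brown one. Origin at the centre of its underside.
- jar: White jar with a green cap, 60 mm across, 75 mm tall, beyond the bottles. Origin at the centre of its underside.
Not all that is in view belongs to the job. Leave any green or yellow look-alike of the clamp alone.

How it is judged:
By the outcome, as a careful person would: the job done as asked, in the order asked, and still so for the second after the job is handed in, while the arm keeps its last pose, push and grip.
It also fails if it takes over 72 s, if anything falls off the work surface, if the arm or the gripper's body presses on something with over 40 N, if the wrist force passes 120 N, or if a joint passes its speed limit or range.

ROBOT

A 7-joint arm with a two-finger parallel gripper is mounted at the origin on the work surface. World frame = base frame: x ahead of the robot, y to its left, z up, the work surface at z = 0. Lengths are in m, angles in rad, forces in N, time in s.
With the tool pointing down it reaches from about 0.4 to 0.85 m from the base axis. Payload 10.4 kg.
Tool frame: the origin (TCP) lies midway between the tips of the shut fingers; the grasp point (between the pads) lies 19 mm behind it; z points along the fingers, x is the direction in which the jaws open and shut, and the axes are right-handed (so a half turn about z gives the same grasp; the last joint's range is limited). The gripper opens to 85 mm and grips with 20 to 120 N. Pads are 22 mm wide; open, the fingers measure 114 mm over their backs; the gripper's body (76 mm by 85 mm) begins 54 mm behind the grasp point. The pads swing forward as they close: fully open they stand 13 mm farther back than shut.
Start: joints at [1.326, 0.332, -0.065, 1.46, 0.022, 1.35, -0.088], TCP at [0.138, -0.61, 0.231] pointing down, gripper open.
Joint ranges: [-2.6, 2.6], [-0.5, 2.12], [-1.47, 1.34], [0.16, 2.42], [-1.27, 4.41], [0.06, 2.06], [-2.6, 2.6]. Speed limits (rad/s): [2.22, 2.22, 2.79, 2.79, 3.14, 3.14, 3.14].

INTERFACE

Orientations are given as a unit quaternion [x, y, z, w].
In Python, from workcell import monitor, eyes, ticket, models gives the robot as it stands.
- The arm moves only by the tool servo_tool, never from a script. Its argument "motion" is a list of rows, each a list of 7 numbers: the opening, from 0 (shut) to 1 (fully open), then the shift along the tool's x, y, z in m, then the turn, a rotation vector about the tool's x, y, z in degrees. In form: [[fingers, tx, ty, tz, rx, ry, rz], ...]. A call has 1 to 20 rows; each row is the pose to reach, as a shift and turn from the pose commanded when the call began, along the tool's axes at that moment; what a row does not reach only later rows make up. A row lasts 1/8 s, in which the tool goes at most 62.5 mm and 10.7 degrees, less where a joint would pass 70% of its speed; a pose out of reach is approached as far as the arm can. A call with a gripper value outside its range is refused whole. The fingers move at their own pace and stop on an object; "grip_force" is the grip in N (left out, the last holds). Time passes only in rows, so rows that repeat a pose let the fingers close. It gives the time, the measured TCP pose, the force and the opening at its end, in the units of the state.
- monitor.get_obs(): the state, without advancing time (a new reading comes with each control period).
- eyes.camera(name): name is "side" or "top" or "wrist"; returns (picture, depth): 384x512x3 uint8, blue, green, red; 384x512 float32, m along the optical axis (not along the pixel's ray), 0 where there is no reading.
- eyes.camera_info(name): a dict with "intrinsics" (3x3 intrinsics, pixels), "extrinsics" (4x4, takes a point from world to camera coordinates); the wrist camera has in their place "tool_from_camera" (4x4, takes a point from camera to tool coordinates, whose origin is the TCP and whose axes are the tool frame's). Camera axes: x right, y down, z forward; pixel columns grow to the right and rows downward; lengths in m; the calibration is good to about 2 mm. A picture is of the moment at which its call begins: read the wrist's pose just before it. camera_info takes no time and is no camera call.
- ticket.hand_in(): hands the job in, once; it reports no verdict.
Trained networks look in the newest picture that a camera, given by its name, has taken for a name from the list of things; names that differ only in an ending like _2 or _b are one class to them, and where a whole thing is asked for, a point or a joint stands for the part that bears it (a point fixed in the world has none). Each returns a list of dicts, best first, with "confidence" (0 to 1); they miss things now and then, are a little off and sometimes report something else, mostly with a low value. They report only what shows in the picture. A call takes as long as a camera call. They do not tell look-alikes from the thing itself.
- models.boxes_of(camera, thing): "point" ([x, y, z] in m, in the coordinates of the camera as it stood for that picture, good to about 4 mm: the middle of the surface that is visible of it).
The state is a dict: "clock": time; "joint_pos": joint angles; "joint_velocities": joint speeds; "tau": joint torques, N m; "position": TCP position; "ee_rot": TCP orientation; "ft_force": force on the tool from outside, world axes, zero at the start; "torque": the same for the moment, N m; "grip_width": opening from 0.0 (shut) to 1.0 (fully open).
Only numpy, scipy, OpenCV 4.12 (cv2) and the standard library are available. Lean on these libraries where they do the work, as an engineer would, in place of code of your own. Each camera call takes 0.05 s, during which the arm holds its last target. There are 200 camera calls.

## Working session

There is one attempt and no reset: what is moved stays moved. The work goes in short steps, Python scripts to look and compute and a tool call to move; the robot and the scene stay as the last step left them, time stands still between calls to the robot, and variables do not carry over. Pictures are saved under pics/ and viewed, about 8 in all and at most 12, crops included, and the job is handed in when it is done.

Besides the shell and the picture viewer there is one more tool, called after "Request:" as name(argument=value, ...) on one line, values as JSON. servo_tool: Moves the arm, as the interface text tells. Its arguments: {"type":"object","properties":{"motion":{"type":"array"},"grip_force":{"type":"number"}},"required":["motion"]}

```bash
ls; mkdir -p pics; cat > h.py <<'E'
import numpy as np, cv2
from workcell import monitor, eyes, ticket, models
from scipy.spatial.transform import Rotation as R
def toolT():
    o=monitor.get_obs(); T=np.eye(4); T[:3,:3]=R.from_quat(o["ee_rot"]).as_matrix(); T[:3,3]=o["position"]; return T
def shot(name):
    T=toolT(); p,d=eyes.camera(name); i=eyes.camera_info(name)
    W=T@np.array(i["tool_from_camera"]) if name=="wrist" else np.linalg.inv(i["extrinsics"])
    return p,d,np.array(i["intrinsics"]),W
def cloud(d,K,W):
    v,u=np.mgrid[:d.shape[0],:d.shape[1]]
    P=np.stack([(u-K[0,2])/K[0,0]*d,(v-K[1,2])/K[1,1]*d,d],-1)
    return P@W[:3,:3].T+W[:3,3]
def pix(P,K,W):
    c=np.linalg.inv(W)@np.append(P,1); return (K@(c[:3]/c[2]))[:2].round()
E
python3 - <<'E'
from h import *
o=monitor.get_obs()
for k,v in o.items(): print(k,np.round(v,3))
ims=[]
for c in["top","side"]:
    p,d,K,W=shot(c); ims.append(p); np.savez(c,p=p,d=d,K=K,W=W); cv2.imwrite(f"pics/{c}0.png",p)
    print(c,W.round(3).tolist())
    for t in["clamp","tray","tray_bar","container","bottle_brown","bottle_clear","jar"]:
        for r in models.boxes_of(c,t)[:4]:
            w=W[:3,:3]@r["point"]+W[:3,3]; print(t,round(r["confidence"],2),w.round(3),pix(w,K,W))
E
```

```text
pics
clock 0.0
joint_pos [ 1.326  0.333 -0.065  1.461  0.022  1.35  -0.089]
joint_velocities [ 0.001  0.001 -0.    -0.001  0.    -0.    -0.002]
tau [-0.0000e+00 -6.2544e+01  4.9000e-02 -3.9160e+01  1.6000e-02  1.0000e-02
 -0.0000e+00]
position [ 0.137 -0.609  0.23 ]
ee_rot [ 0.781 -0.625 -0.001 -0.   ]
ft_force [0.15  0.224 0.137]
torque [-0.009  0.025  0.042]
grip_width 1.0
top [[0.184, -0.959, 0.216, 0.41], [-0.983, -0.179, 0.044, -0.008], [-0.003, -0.22, -0.976, 0.878], [0.0, 0.0, 0.0, 1.0]]
clamp 0.9 [0.48  0.012 0.098] [249. 251.]
clamp 0.77 [ 0.422 -0.097  0.079] [307. 298.]
clamp 0.76 [0.357 0.01  0.081] [237. 325.]
clamp 0.64 [0.36  0.118 0.084] [174. 311.]
tray 0.93 [ 0.551 -0.271  0.003] [404. 246.]
tray_bar 0.97 [ 0.548 -0.267  0.003] [402. 247.]
container 0.75 [0.577 0.239 0.002] [145. 185.]
container 0.52 [ 0.548 -0.266  0.001] [401. 247.]
bottle_brown 0.8 [0.594 0.019 0.077] [258. 188.]
bottle_clear 0.65 [0.692 0.008 0.068] [273. 139.]
jar 0.95 [0.786 0.017 0.077] [277.  90.]
jar 0.66 [0.577 0.242 0.007] [143. 184.]
jar 0.42 [ 0.55  -0.269  0.   ] [403. 247.]
side [[-0.947, -0.216, 0.238, 0.379], [-0.322, 0.61, -0.725, 0.598], [0.012, -0.763, -0.647, 0.603], [0.0, 0.0, 0.0, 1.0]]
clamp 0.9 [0.358 0.122 0.068] [356. 263.]
clamp 0.87 [0.354 0.013 0.068] [366. 222.]
clamp 0.73 [ 0.415 -0.082  0.065] [343. 187.]
clamp 0.69 [0.47  0.024 0.076] [307. 209.]
tray 0.7 [ 0.545 -0.265  0.009] [302. 151.]
tray_bar 0.83 [ 0.548 -0.262  0.008] [301. 152.]
container 0.64 [0.573 0.236 0.001] [217. 304.]
bottle_brown 0.78 [0.599 0.032 0.061] [243. 202.]
bottle_clear 0.95 [0.691 0.022 0.053] [205. 193.]
jar 0.88 [0.789 0.036 0.047] [161. 189.]
jar 0.35 [ 0.541 -0.263  0.008] [303. 152.]
```

```bash
python3 - <<'E'
import cv2
t=cv2.imread("pics/top0.png");s=cv2.imread("pics/side0.png")
cv2.imwrite("pics/a.png",cv2.resize(t,(800,600),interpolation=cv2.INTER_CUBIC))
cv2.imwrite("pics/b.png",cv2.resize(s[130:340,180:460],(800,600),interpolation=cv2.INTER_CUBIC))
E
```

```text
(no output)
```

View pics/a.png

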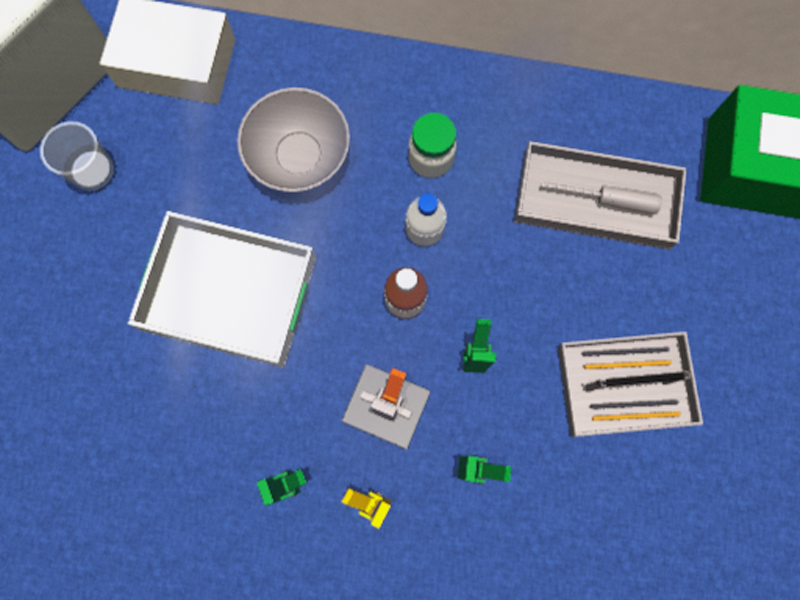

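View pics/b.png

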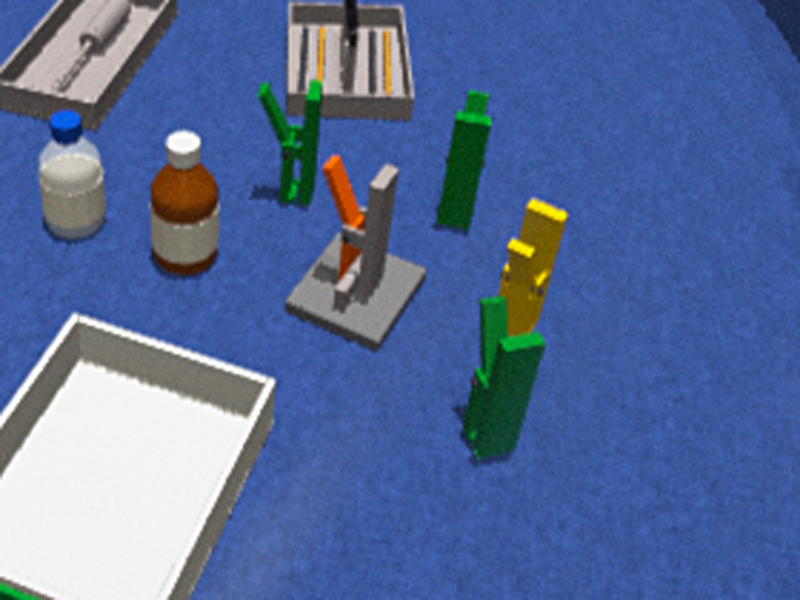

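Pictures so far: 2. In the top view (800x600), the clamp candidates are:
- orange and steel clamp on its rest (390,393)
- green (480,348)
- green (485,470)
- yellow (367,505)
- green (283,485)

The target is the steel and orange one on the grey rest. The tray is at (632,385) with its black bar running nearly horizontally. The container is at (222,285).

```bash
python3 - <<'E'
from h import *
def rect(n,q):
    q=np.asarray(q,np.float32); c,s,a=cv2.minAreaRect(q[:,:2]*1000); print(n,len(q),"c",np.round(c,1),"s",np.round(s,1),"a",round(a,1),"z",np.percentile(q[:,2]*1000,[2,50,98]).round(1))
for c in["top","side"]:
    f=np.load(c+".npz"); P=cloud(f["d"],f["K"],f["W"]); hsv=cv2.cvtColor(f["p"],cv2.COLOR_BGR2HSV); p=f["p"].astype(int)
    ok=f["d"]>0; x,y,z=P[...,0],P[...,1],P[...,2]; print(c)
    near=lambda cx,cy,r:ok&(np.hypot(x-cx,y-cy)<r)
    m=near(.48,.01,.06)&(z>.02); org=(hsv[...,0]<15)&(hsv[...,1]>150)
    rect("lever",P[m&org&(z>.06)]); 
    g=m&(hsv[...,1]<90)
    rect("steel z>.03",P[g&(z>.05)])
    print("zmax steel",np.sort(z[g])[-8:].round(3)); top=g&(z>np.sort(z[g])[-8:].mean()-.006); rect("posttop",P[top])
    rect("restbase",P[near(.48,.01,.09)&(z>.006)&(z<.018)])
    m=near(.55,-.268,.11); rect("tray rim",P[m&(z>.019)&(z<.032)]); rect("tray all",P[m&(z>.012)&(z<.032)]); rect("bar",P[m&(z>.05)])
    m=near(.575,.24,.14); rect("cont rim",P[m&(z>.038)&(z<.055)]); 
    for n,cx,cy in[("brown",.595,.02),("clear",.692,.01),("jar",.787,.02)]: rect(n,P[near(cx,cy,.045)&(z>.015)])
    gr=(hsv[...,0]>50)&(hsv[...,0]<75)&(hsv[...,1]>150)&ok&(z>.02)
    for cx,cy in[(.5,-.07),(.422,-.097),(.36,.118)]: 
        mm=gr&near(cx,cy,.06)
        if mm.sum()>4: rect("green",P[mm])
    ye=(hsv[...,0]>20)&(hsv[...,0]<35)&(hsv[...,1]>150)&near(.357,.01,.06)&(z>.02); rect("yel",P[ye])
E
```

```text
top
lever 166 c [489.    9.8] s [15.1 27.7] a 77.6 z [ 66.3  92.1 112.8]
steel z>.03 180 c [480.7  11.5] s [29.3 47.6] a 77.5 z [ 55.  114.1 118.5]
zmax steel [0.118 0.118 0.118 0.118 0.119 0.119 0.119 0.121]
posttop 97 c [462.3  15.6] s [25.9  9.8] a 77.8 z [113.8 115.6 118.8]
restbase 1380 c [472.   16.2] s [84.8 75.1] a 77.8 z [ 7.9 10.9 14.1]
tray rim 584 c [ 550.6 -264.3] s [110.  151.8] a 15.8 z [19.5 23.6 27.4]
tray all 777 c [ 550.6 -264.2] s [110.1 151.9] a 15.8 z [12.6 22.7 27.2]
bar 307 c [ 550.4 -264.3] s [  8.1 101.1] a 16.0 z [57.1 70.6 73.8]
cont rim 1131 c [607.1 231.5] s [190.7 212.6] a 86.1 z [38.4 43.4 48.5]
brown 709 c [603.7  17.2] s [48.9 48.2] a 54.5 z [ 20.4  75.6 110.5]
clear 662 c [697.4   9.3] s [44.3 47.5] a 10.9 z [ 20.3  67.5 100.2]
jar 983 c [796.4  18.9] s [56.4 56.2] a 41.0 z [18.7 72.3 76.5]
green 209 c [545.9 -78.1] s [29.1 24.8] a 7.0 z [ 38.1  89.5 105.7]
green 323 c [ 417.9 -104. ] s [25.8 46.3] a 2.1 z [ 40.7  90.8 106. ]
green 265 c [364.6 104.9] s [25.  46.7] a 33.1 z [ 49.7  97.3 106.1]
yel 329 c [359.7  16.1] s [46.4 26.7] a 74.1 z [ 49.3  9
[... 417 characters left out ...]
19.3 23.4 28. ]
tray all 446 c [ 547.9 -264.2] s [109.9 157.4] a 15.6 z [12.3 20.5 26.1]
bar 98 c [ 548.3 -264. ] s [  7.9 103.1] a 16.0 z [51.6 70.2 73.3]
cont rim 1514 c [606.6 233.4] s [188.2 216. ] a 86.0 z [38.3 43.6 48.8]
brown 863 c [600.3  25. ] s [48.9 39.5] a 15.1 z [ 17.1  66.  109.6]
clear 712 c [695.3  18.1] s [47.7 35.2] a 17.8 z [16.9 59.5 99.6]
jar 862 c [794.9  22.2] s [57.  56.7] a 84.6 z [16.9 54.6 75.4]
green 270 c [545.1 -78.4] s [30.7 31.2] a 9.8 z [ 24.1  60.  104.8]
green 425 c [ 417.8 -101.3] s [24.1 47.3] a 6.8 z [ 22.9  75.  104.7]
green 514 c [364.5 107.9] s [25.9 47.6] a 38.4 z [ 25.3  83.8 105.1]
yel 559 c [357.2  16.9] s [48.1 27.9] a 70.2 z [ 22.3  74.4 104.9]
```

```bash
cat >> h.py <<'E'
def go(x,y,z,yaw):
    "print shift/turn from the present pose to tool-down TCP pose (m, deg)"
    T=toolT(); a=np.radians(yaw); G=np.array([[np.cos(a),np.sin(a),0],[np.sin(a),-np.cos(a),0],[0,0,-1]])
    t=T[:3,:3].T@(np.array([x,y,z])-T[:3,3]); r=R.from_matrix(T[:3,:3].T@G).as_rotvec(degrees=True)
    print("go",(x,y,z,yaw),"->",t.round(4).tolist(),r.round(2).tolist())
def rect(n,q):
    q=np.asarray(q,np.float32)
    if len(q)<5: return print(n,"few",len(q))
    c,s,a=cv2.minAreaRect(q[:,:2]*1000); print(n,len(q),"c",np.round(c,1),"s",np.round(s,1),"a",round(a,1),"z",np.percentile(q[:,2]*1000,[2,50,98]).round(1))
E
python3 - <<'E'
from h import *
for c in["top","side"]:
    f=np.load(c+".npz"); P=cloud(f["d"],f["K"],f["W"]); x,y,z=P[...,0],P[...,1],P[...,2]
    m=((f["d"]>0)&(z>.036)&(z<.055)&(np.hypot(x-.577,y-.24)<.16)).astype(np.uint8)
    n,l,s,_=cv2.connectedComponentsWithStats(m)
    for i in np.argsort(-s[1:,4])[:2]+1: rect(c,P[l==i])
i=eyes.camera_info("wrist"); print(np.round(i["tool_from_camera"],3).tolist(),np.round(i["intrinsics"],0).tolist())
go(.50,-.264,.30,-74); go(.50,-.264,.30,16); go(.471,.014,.25,-12.2)
E
```

```text
top 1191 c [573.9 234.9] s [192.6 145.8] a 86.0 z [36.4 43.1 46.6]
top 150 c [714.8 204.7] s [94.5 21.4] a 74.1 z [37.6 48.2 51.4]
side 1655 c [571.7 237. ] s [190.5 146.2] a 86.1 z [36.2 43.2 45.8]
side 193 c [713.7 204.1] s [100.5  23.9] a 76.3 z [37.  47.3 50.5]
[[1.0, 0.001, -0.0, 0.002], [-0.0, 0.949, 0.314, -0.081], [0.0, -0.314, 0.949, -0.143], [0.0, 0.0, 0.0, 1.0]] [[266.0, 0.0, 254.0], [0.0, 266.0, 192.0], [0.0, 0.0, 1.0]]
go (0.5, -0.264, 0.3, -74) -> [-0.2575, -0.4297, -0.0687] [-0.0, -0.01, -3.29]
go (0.5, -0.264, 0.3, 16) -> [-0.2575, -0.4297, -0.0687] [0.0, -0.01, -93.29]
go (0.471, 0.014, 0.25, -12.2) -> [-0.5351, -0.4625, -0.0187] [0.0, -0.01, -65.09]
```

Request:
servo_tool(motion=[[1, -0.06, -0.09, -0.069, 0, 0, -20], [1, -0.26, -0.43, -0.069, 0, 0, -93], [1, -0.26, -0.43, -0.069, 0, 0, -93], [1, -0.26, -0.43, -0.069, 0, 0, -93], [1, -0.26, -0.43, -0.069, 0, 0, -93], [1, -0.26, -0.43, -0.069, 0, 0, -93], [1, -0.26, -0.43, -0.069, 0, 0, -93], [1, -0.26, -0.43, -0.069, 0, 0, -93], [1, -0.26, -0.43, -0.069, 0, 0, -93], [1, -0.26, -0.43, -0.069, 0, 0, -93], [1, -0.26, -0.43, -0.069, 0, 0, -93], [1, -0.26, -0.43, -0.069, 0, 0, -93]], grip_force=30)

```text
clock: 2.3
position: [0.4989, -0.2628, 0.3003]
ee_rot: [0.991, 0.135, -0.0, 0.0]
ft_force: [0.0, -0.4, 0.1]
grip_width: 1.001
```

```bash
python3 - <<'E'
from h import *
o=monitor.get_obs(); print(np.round(o["joint_pos"],2),np.round(o["joint_velocities"],2))
p,d,K,W=shot("wrist"); cv2.imwrite("pics/w1.png",p); P=cloud(d,K,W); x,y,z=P[...,0],P[...,1],P[...,2]
m=(d>0)&(np.hypot(x-.55,y+.264)<.11)
rect("rim",P[m&(z>.015)&(z<.032)]); rect("bar",P[m&(z>.05)&(z<.085)]); rect("bartop",P[m&(z>.066)&(z<.085)])
go(.471,.014,.25,-12.2)
E
```

```text
[ 0.87  0.21 -0.55  1.49  0.11  1.47  0.59] [-0.    0.   -0.01 -0.    0.   -0.    0.01]
rim 952 c [ 548.8 -265.3] s [110.1 150.9] a 15.9 z [15.9 25.1 27.3]
bar 462 c [ 548.6 -264.8] s [ 8.4 99.8] a 15.9 z [55.9 72.4 74.2]
bartop 409 c [ 548.7 -265. ] s [ 8.3 99.5] a 15.8 z [67.5 72.5 74.2]
go (0.471, 0.014, 0.25, -12.2) -> [0.047, -0.274, 0.0502] [0.02, 0.01, 27.72]
```

Request:
servo_tool(motion=[[1, 0.047, -0.274, 0.05, 0, 0, 28], [1, 0.047, -0.274, 0.05, 0, 0, 28], [1, 0.047, -0.274, 0.05, 0, 0, 28], [1, 0.047, -0.274, 0.05, 0, 0, 28], [1, 0.047, -0.274, 0.05, 0, 0, 28], [1, 0.047, -0.274, 0.05, 0, 0, 28], [1, 0.047, -0.274, 0.05, 0, 0, 28], [1, 0.047, -0.274, 0.05, 0, 0, 28]])

```text
clock: 3.35
position: [0.4711, 0.0135, 0.2504]
ee_rot: [0.994, -0.108, 0.0, 0.0]
ft_force: [-1.1, 0.5, 0.5]
grip_width: 1.0
```

```bash
python3 - <<'E'
from h import *
o=monitor.get_obs(); print(np.round(o["joint_pos"],2),np.round(o["joint_velocities"],2))
p,d,K,W=shot("wrist"); P=cloud(d,K,W); x,y,z=P[...,0],P[...,1],P[...,2]
np.savez("wc",p=p,d=d,K=K,W=W)
hsv=cv2.cvtColor(p,cv2.COLOR_BGR2HSV); m=(d>0)&(np.hypot(x-.475,y-.012)<.06)
org=(hsv[...,0]<15)&(hsv[...,1]>150)
rect("lever",P[m&org&(z>.06)]); rect("levertop",P[m&org&(z>.1)])
rect("post",P[m&~org&(z>.108)]); rect("steel",P[m&~org&(z>.05)&(z<.1)])
rect("base",P[(d>0)&(np.hypot(x-.475,y-.012)<.09)&(z>.006)&(z<.018)])
c=pix([.475,.012,.07],K,W).astype(int);print(c); u,v=c
cv2.imwrite("pics/w2.png",cv2.resize(p[max(v-90,0):v+90,max(u-120,0):u+120],(800,600),interpolation=cv2.INTER_CUBIC))
E
```

```text
[ 0.61  0.02 -0.73  1.79  0.01  1.34 -0.34] [-0.    0.   -0.01 -0.   -0.    0.   -0.  ]
lever 387 c [489.   12.6] s [22.9 28.5] a 78.0 z [ 69.1  96.1 114. ]
levertop 170 c [496.4   7.4] s [16.  11.6] a 79.0 z [100.8 111.1 114.5]
post 26930 c [475.8  15.7] s [ 34.2 119.9] a 77.3 z [270.4 330.4 348.4]
steel 233 c [476.9  12.4] s [27.6 39.3] a 82.6 z [51.8 71.2 97.6]
base 1962 c [470.4  15.8] s [84.3 75. ] a 77.7 z [10.9 12.6 14.3]
[257 171]
```

View pics/w2.png

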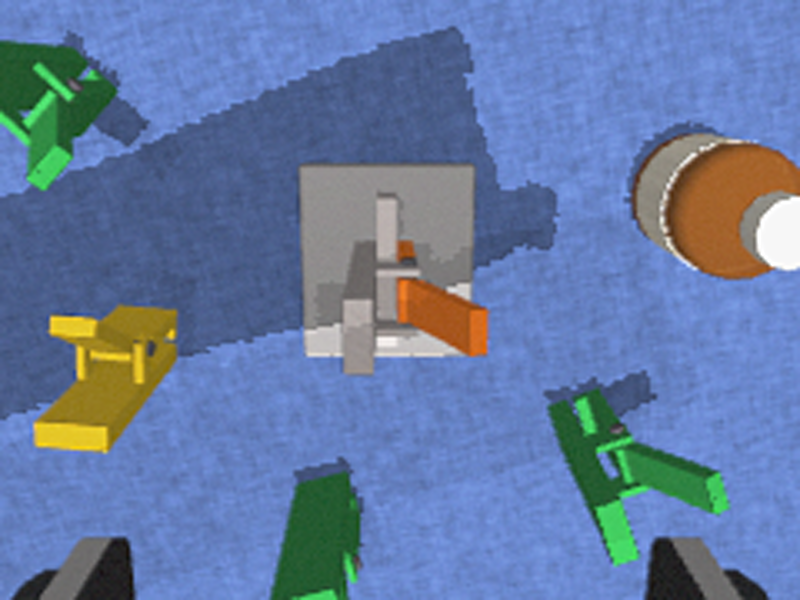

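Picture 3 confirms the target: steel post at (360,335), orange lever leaning right (tool +x) to (480,330), square to the tool. Green and yellow look-alikes stand apart.

```bash
python3 - <<'E'
from h import *
f=np.load("wc.npz"); P=cloud(f["d"],f["K"],f["W"]); x,y,z=P[...,0],P[...,1],P[...,2]; hsv=cv2.cvtColor(f["p"],cv2.COLOR_BGR2HSV)
m=(np.hypot(x-.475,y-.012)<.06)&(f["d"]>0)&(z<.13)
s=m&(hsv[...,1]<100)
rect("post",P[s&(z>.112)]); rect("steelpost",P[s&(z>.09)])
a=np.radians(-12.2); ux=np.array([np.cos(a),np.sin(a)]); uy=np.array([-ux[1],ux[0]])
for n,k in(("post",s&(z>.112)),("lever",m&(hsv[...,0]<15)&(hsv[...,1]>150)&(z>.1))):
    q=P[k][:,:2]-[.471,.014]; print(n,np.percentile(q@ux*1000,[2,50,98]).round(1),np.percentile(q@uy*1000,[2,50,98]).round(1))
go(.471,.014,.25,-12.2)
E
```

```text
post 219 c [478.8  12.4] s [25.2 45.3] a 79.8 z [112.9 117.6 119.1]
steelpost 256 c [478.8  12.5] s [25.3 45.3] a 79.8 z [ 93.6 117.5 119. ]
post [-14.2  -9.6  -5.2] [-12.9  -0.1  11.7]
lever [20.5 26.1 32. ] [-8.2 -0.1  6.8]
go (0.471, 0.014, 0.25, -12.2) -> [-0.0001, -0.0003, 0.0004] [0.0, -0.01, -0.23]
```

Request:
servo_tool(motion=[[1, 0.008, 0, 0.05, 0, 0, 0], [1, 0.008, 0, 0.1, 0, 0, 0], [1, 0.008, 0, 0.14, 0, 0, 0], [1, 0.008, 0, 0.175, 0, 0, 0], [0.85, 0.01, 0, 0.175, 0, 0, 0], [0.7, 0.0135, 0, 0.175, 0, 0, 0], [0.7, 0.0135, 0, 0.175, 0, 0, 0], [0.7, 0.0135, 0, 0.175, 0, 0, 0]])

```text
clock: 4.4
position: [0.4847, 0.012, 0.0763]
ee_rot: [0.994, -0.107, 0.001, 0.0]
ft_force: [-0.1, -0.1, -0.6]
grip_width: 0.7
```

```bash
python3 - <<'E'
from h import *
go(.471,.014,.075,-12.2)
p,d,K,W=shot("wrist"); np.savez("wc2",p=p,d=d,K=K,W=W)
print(pix([.471,.014,.097],K,W))
cv2.imwrite("pics/w3.png",cv2.resize(p[180:384,120:392],(800,600),interpolation=cv2.INTER_CUBIC))
E
```

```text
go (0.471, 0.014, 0.075, -12.2) -> [-0.0138, 0.001, 0.0013] [0.0, -0.1, -0.11]
[226. 262.]
```

View pics/w3.png

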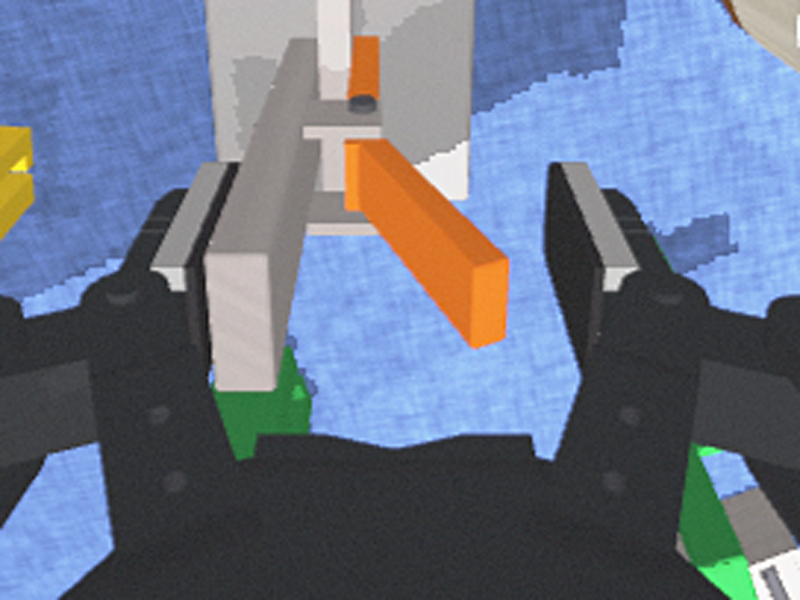

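Request:
servo_tool(motion=[[0.65, -0.0004, 0, 0, 0, 0, 0], [0.6, -0.0025, 0, 0, 0, 0, 0], [0.55, -0.0046, 0, 0, 0, 0, 0], [0.5, -0.0068, 0, 0, 0, 0, 0], [0.45, -0.0089, 0, 0, 0, 0, 0], [0.45, -0.0089, 0, 0, 0, 0, 0]])

```text
clock: 5.2
position: [0.477, 0.0142, 0.0779]
ee_rot: [0.994, -0.107, 0.002, 0.0]
ft_force: [-6.5, -0.3, 29.4]
grip_width: 0.489
```

Request:
servo_tool(motion=[[0.48, -0.0005, 0, -0.0015, 0, 0, 0], [0.48, -0.0005, 0, -0.003, 0, 0, 0], [0.48, -0.0005, 0, -0.003, 0, 0, 0]])

```text
clock: 5.58
position: [0.4752, 0.0141, 0.0786]
ee_rot: [0.994, -0.107, 0.001, 0.0]
ft_force: [-1.0, 1.0, 4.4]
grip_width: 0.476
```

```bash
python3 - <<'E'
from h import *
o=monitor.get_obs(); print(np.round(o["ft_force"],1),np.round(o["torque"],2),o["grip_width"])
p,d,K,W=shot("wrist")
cv2.imwrite("pics/w4.png",cv2.resize(p[180:384,120:392],(800,600),interpolation=cv2.INTER_CUBIC))
E
```

```text
[-1.   1.   4.4] [ 0.1   0.21 -0.02] 0.4756887578754953
```

View pics/w4.png

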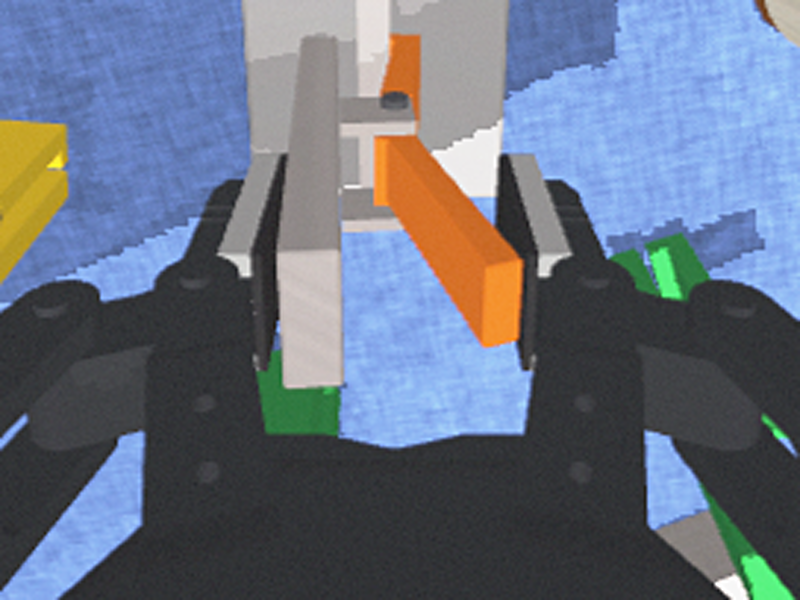

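Picture 5: the right pad is just touching the handle (515,270) and the left pad is about 2 mm off the post (270,260). The earlier upward force came from the pad dragging on the handle, so I will raise the tool a little as it closes.

Request:
servo_tool(motion=[[0.47, 0.0016, 0, 0, 0, 0, 0], [0.45, 0.0007, 0, -0.0008, 0, 0, 0], [0.43, -0.0002, 0, -0.0015, 0, 0, 0], [0.41, -0.001, 0, -0.002, 0, 0, 0], [0.39, -0.0019, 0, -0.0026, 0, 0, 0], [0.39, -0.0019, 0, -0.0026, 0, 0, 0]])

```text
clock: 6.38
position: [0.4717, 0.0152, 0.0812]
ee_rot: [0.994, -0.107, -0.001, 0.0]
ft_force: [-9.5, 1.3, 18.2]
grip_width: 0.397
```

Request:
servo_tool(motion=[[0.39, -0.001, 0, -0.002, 0, 0, 0], [0.36, -0.0025, 0, -0.003, 0, 0, 0], [0.33, -0.004, 0, -0.004, 0, 0, 0], [0.3, -0.005, 0, -0.0045, 0, 0, 0], [0.3, -0.005, 0, -0.0045, 0, 0, 0]])

```text
clock: 7.0
position: [0.4681, 0.0155, 0.0854]
ee_rot: [0.994, -0.107, 0.0, 0.0]
ft_force: [-0.2, 0.9, -1.1]
grip_width: 0.3
```

Request:
servo_tool(motion=[[0.2, 0, 0, 0, 0, 0, 0], [0.1, 0, 0, 0, 0, 0, 0], [0.1, 0, 0, 0, 0, 0, 0], [0.1, 0, 0, 0, 0, 0, 0]], grip_force=40)

```text
clock: 7.5
position: [0.4681, 0.0156, 0.0854]
ee_rot: [0.994, -0.107, 0.0, 0.0]
ft_force: [-0.7, 0.0, -1.0]
grip_width: 0.284
```

```bash
python3 - <<'E'
from h import *
o=monitor.get_obs(); print(np.round(o["ft_force"],1),np.round(o["torque"],2),o["grip_width"])
p,d,K,W=shot("wrist")
cv2.imwrite("pics/w5.png",cv2.resize(p[150:384,100:412],(800,600),interpolation=cv2.INTER_CUBIC))
E
```

```text
[-0.7  0.  -1. ] [-0.02  0.04 -0.01] 0.2844143023250969
```

View pics/w5.png

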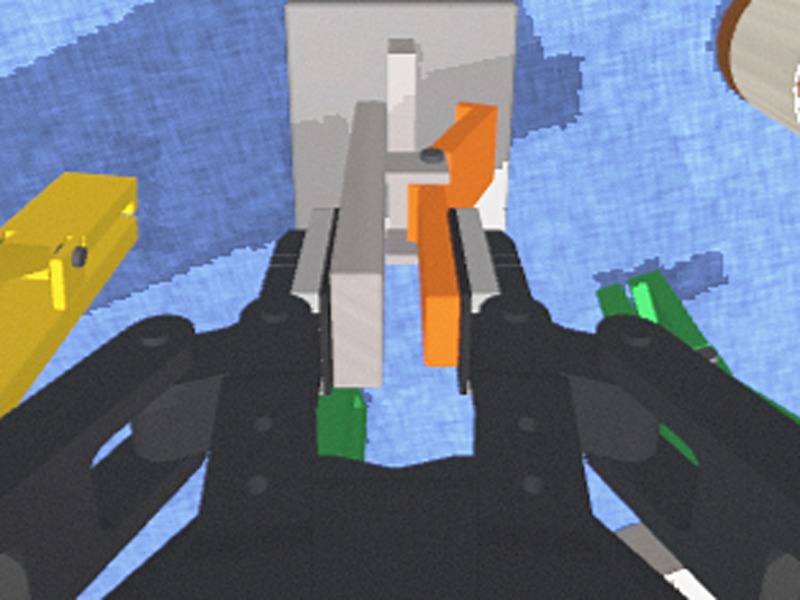

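Picture 6: the lever is upright between the pads (440,320) and the mouth is open around the rest bar (400,100). Lifting straight up.

Request:
servo_tool(motion=[[0.1, 0, 0, -0.01, 0, 0, 0], [0.1, 0, 0, -0.025, 0, 0, 0], [0.1, 0, 0, -0.05, 0, 0, 0], [0.1, 0, 0, -0.09, 0, 0, 0], [0.1, 0, 0, -0.14, 0, 0, 0], [0.1, 0, 0, -0.165, 0, 0, 0], [0.1, 0, 0, -0.165, 0, 0, 0]])

```text
clock: 8.43
position: [0.4692, 0.0159, 0.2532]
ee_rot: [0.994, -0.107, 0.002, 0.0]
ft_force: [-0.0, 0.6, -2.2]
grip_width: 0.281
```

```bash
python3 - <<'E'
from h import *
o=monitor.get_obs(); print(np.round(o["ft_force"],1),np.round(o["torque"],2),o["grip_width"])
p,d,K,W=shot("wrist"); q,ds,Ks,Ws=shot("side"); print(o["position"],pix(o["position"],Ks,Ws))
u,v=pix(o["position"],Ks,Ws).astype(int)
cv2.imwrite("pics/w6.png",np.hstack([cv2.resize(p[150:384,100:412],(400,300)),cv2.resize(q[max(v-75,0):v+75,u-100:u+100],(400,300))]))
# clamp pose in tool frame: steel/lever points near the gripper from both fixed cams
T=np.linalg.inv(toolT())
for c,(pp,dd,KK,WW) in {"side":(q,ds,Ks,Ws),"top":shot("top")}.items():
    P=cloud(dd,KK,WW); L=P@T[:3,:3].T+T[:3,3]; m=(dd>0)&(np.abs(L[...,0])<.04)&(np.abs(L[...,1])<.03)&(L[...,2]>.005)&(L[...,2]<.09)
    h=cv2.cvtColor(pp,cv2.COLOR_BGR2HSV); org=(h[...,0]<15)&(h[...,1]>150); st=m&(h[...,1]<100)
    for n,k in(("steel",st),("lever",m&org)):
        if k.sum()>4: print(c,n,k.sum(),[np.percentile(L[k][:,i]*1000,[2,50,98]).round(1).tolist() for i in range(3)])
E
```

```text
[-0.   0.6 -2.2] [ 0.03  0.06 -0.  ] 0.2806155731104811
[0.46916355 0.01590235 0.25315791] [317. 129.]
side steel 391 [[-13.0, -9.8, 15.0], [-13.1, -10.7, 11.6], [6.8, 30.7, 69.9]]
side lever 149 [[4.8, 18.8, 28.6], [-13.1, -10.2, 9.4], [6.8, 42.8, 67.0]]
```

View pics/w6.png

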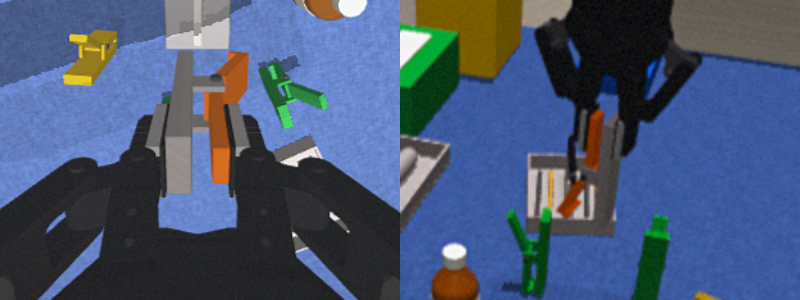

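Picture 7: clamp lifted clear with its mouth open; the rest stays behind. Both views agree.

```bash
python3 - <<'E'
from h import *
go(.5434,-.2664,.22,15.9)
E
```

```text
go (0.5434, -0.2664, 0.22, 15.9) -> [0.1341, 0.2594, 0.0298] [0.01, 0.05, -28.19]
```

Request:
servo_tool(motion=[[0.1, 0.02, 0.04, 0, 0, 0, -5], [0.1, 0.04, 0.08, 0, 0, 0, -10], [0.1, 0.065, 0.125, 0, 0, 0, -15], [0.1, 0.09, 0.175, 0.01, 0, 0, -20], [0.1, 0.115, 0.225, 0.02, 0, 0, -25], [0.1, 0.128, 0.25, 0.03, 0, 0, -28], [0.1, 0.134, 0.2595, 0.03, 0, 0, -28.2], [0.1, 0.134, 0.2595, 0.03, 0, 0, -28.2], [0.1, 0.134, 0.2595, 0.03, 0, 0, -28.2]])

```text
clock: 9.7
position: [0.5442, -0.2646, 0.221]
ee_rot: [0.99, 0.139, 0.0, -0.0]
ft_force: [0.5, 0.5, -1.3]
grip_width: 0.287
```

```bash
python3 - <<'E'
from h import *
go(.5434,-.2664,.22,15.9); T=np.linalg.inv(toolT())
p,d,K,W=shot("wrist"); P=cloud(d,K,W); L=P@T[:3,:3].T+T[:3,3]; x,y,z=L[...,0],L[...,1],L[...,2]; wz=P[...,2]
m=(d>0)&(np.hypot(P[...,0]-.5487,P[...,1]+.2649)<.1)
rect("bar world",P[m&(wz>.058)&(wz<.085)]); rect("bar tool",L[m&(wz>.058)&(wz<.085)]); rect("rim",P[m&(wz>.015)&(wz<.032)])
h=cv2.cvtColor(p,cv2.COLOR_BGR2HSV); st=(d>0)&(h[...,1]<100)&(h[...,2]>90)&(abs(x)<.03)&(abs(y)<.05)&(z>0)&(z<.085)
og=(d>0)&(h[...,0]<15)&(h[...,1]>150)&(abs(x)<.05)&(abs(y)<.05)&(z<.085)
for lo in range(-5,80,10):
    for n,k in(("st",st),("or",og)):
        k=k&(z>lo/1000)&(z<lo/1000+.01)
        if k.sum()>4: print(lo,n,k.sum(),np.percentile(x[k]*1000,[5,50,95]).round(1),np.percentile(y[k]*1000,[5,50,95]).round(1))
E
```

```text
go (0.5434, -0.2664, 0.22, 15.9) -> [-0.0012, 0.0015, 0.001] [0.0, -0.04, 0.09]
bar world 537 c [ 546.9 -258.4] s [ 8.  86.3] a 15.9 z [66.9 72.6 74.1]
bar tool 537 c [ 4.3 -5.2] s [ 8.  86.3] a 0.0 z [146.9 148.4 154.1]
rim 1122 c [ 548.8 -265. ] s [110.4 149.3] a 15.9 z [15.9 25.3 27.2]
-5 st 60 [-12.   -7.3  -2.9] [-11.  -10.6 -10. ]
-5 or 102 [ 5.5  8.4 11.8] [-6.1 -5.5 -0.4]
5 st 329 [-11.    0.8  11.6] [-10.9  -9.9  14.3]
5 or 88 [ 5.4  8.3 11.9] [-6.  -5.5  1.8]
15 st 284 [-11.1   0.2  10.6] [-11.  -10.4  12.6]
15 or 85 [ 3.5  4.8 14. ] [-5.6  0.7  9.4]
25 st 98 [-12.   -6.2   3.8] [-11.1 -10.6  12.2]
25 or 152 [12.5 16.3 18.5] [-10.8  -5.3   6.7]
35 st 63 [-12.3  -7.9  -3.5] [-11.  -10.7 -10.3]
35 or 178 [14.9 20.5 23.2] [-10.9  -3.5  11. ]
45 st 60 [-12.4  -8.2  -3.7] [-11.1 -10.7 -10.2]
45 or 164 [20.3 25.1 27.7] [-10.9  -2.6  13.6]
55 st 48 [-12.4  -7.1  -3.1] [-10.9 -10.5   2.4]
55 or 139 [23.1 29.3 32. ] [-10.8  -2.3  13.3]
65 st 45 [-11.6  -5.6  20. ] [-11.  -10.6  -3.4]
65 or 44 [20.1 25.4 32.7] [-10.8  -9.5  12.3]
```

Request:
servo_tool(motion=[[0.1, -0.001, 0, 0.025, 0, 0, 0], [0.1, -0.001, 0, 0.05, 0, 0, 0], [0.1, -0.001, 0, 0.07, 0, 0, 0], [0.1, -0.001, 0, 0.085, 0, 0, 0], [0.1, -0.001, 0, 0.095, 0, 0, 0], [0.1, -0.001, 0, 0.095, 0, 0, 0], [0.1, -0.001, 0, 0.095, 0, 0, 0]])

```text
clock: 10.62
position: [0.5432, -0.2669, 0.1261]
ee_rot: [0.99, 0.138, 0.0, 0.0]
ft_force: [0.5, 0.4, -1.0]
grip_width: 0.283
```

```bash
python3 - <<'E'
from h import *
T=np.linalg.inv(toolT())
p,d,K,W=shot("wrist"); P=cloud(d,K,W); L=P@T[:3,:3].T+T[:3,3]; wz=P[...,2]
q,ds,Ks,Ws=shot("side"); u,v=pix([.5487,-.265,.08],Ks,Ws).astype(int)
m=(d>0)&(np.hypot(P[...,0]-.5487,P[...,1]+.2649)<.1); h=cv2.cvtColor(p,cv2.COLOR_BGR2HSV)
rect("rim",P[m&(wz>.015)&(wz<.032)]); rect("bar tool",L[m&(wz>.064)&(wz<.085)&(h[...,2]<90)&(L[...,1]>.02)])
cv2.imwrite("pics/w7.png",np.hstack([cv2.resize(p[100:384,66:446],(400,300)),cv2.resize(q[max(v-45,0):v+45,u-60:u+60],(400,300),interpolation=cv2.INTER_CUBIC)]))
E
```

```text
rim 2006 c [ 548.8 -264.9] s [110.3 149.5] a 15.7 z [15.7 25.2 27. ]
bar tool 43 c [ 3.3 34.6] s [28.4  5. ] a 80.6 z [52.6 53.4 54.4]
```

View pics/w7.png

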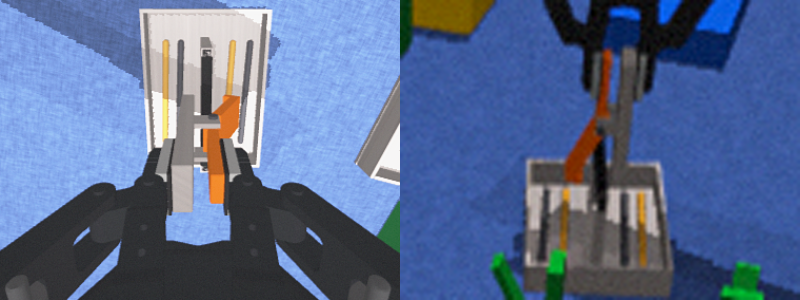

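Picture 8: the bar lies between the post (185,150) and the open lever (225,120), with the tray undisturbed. Next: shift the post to the bar, lower slightly so the hook passes under it, and release.

Request:
servo_tool(motion=[[0.1, 0, -0.0025, 0.003, 0, 0, 0], [0.1, 0.0025, -0.0025, 0.003, 0, 0, 0], [0.1, 0.0042, -0.0025, 0.003, 0, 0, 0], [0.1, 0.0042, -0.0025, 0.003, 0, 0, 0], [0.1, 0.0042, -0.0025, 0.003, 0, 0, 0]])

```text
clock: 11.35
position: [0.5462, -0.2632, 0.1224]
ee_rot: [0.99, 0.138, -0.0, 0.0]
ft_force: [-0.4, -0.1, -1.3]
grip_width: 0.283
```

Request:
servo_tool(motion=[[0.31, 0.0011, 0, 0.0005, 0, 0, 0], [0.34, 0.0024, 0, 0.0011, 0, 0, 0], [0.37, 0.0037, 0, 0.0018, 0, 0, 0], [0.4, 0.005, 0, 0.0025, 0, 0, 0], [0.43, 0.0062, 0, 0.0032, 0, 0, 0], [0.46, 0.0075, 0, 0.004, 0, 0, 0], [0.5, 0.0092, 0, 0.0047, 0, 0, 0], [0.54, 0.0105, 0, 0.0047, 0, 0, 0], [0.54, 0.0105, 0, 0.0047, 0, 0, 0]])

```text
clock: 12.48
position: [0.5564, -0.2602, 0.1177]
ee_rot: [0.99, 0.138, 0.0, -0.0]
ft_force: [-1.7, -0.3, -2.4]
grip_width: 0.543
```

```bash
python3 - <<'E'
from h import *
o=monitor.get_obs(); print(np.round(o["joint_pos"],2))
T=np.linalg.inv(toolT())
p,d,K,W=shot("wrist"); P=cloud(d,K,W); L=P@T[:3,:3].T+T[:3,3]; wz=P[...,2]
q,ds,Ks,Ws=shot("side"); u,v=pix([.5487,-.265,.08],Ks,Ws).astype(int)
m=(d>0)&(np.hypot(P[...,0]-.5487,P[...,1]+.2649)<.1)
rect("rim",P[m&(wz>.015)&(wz<.032)])
cv2.imwrite("pics/w8.png",np.hstack([cv2.resize(p[100:384,66:446],(400,300)),cv2.resize(q[max(v-45,0):v+45,u-60:u+60],(400,300),interpolation=cv2.INTER_CUBIC)]))
E
```

```text
[ 0.79  0.45 -0.55  1.6   0.25  1.16  0.47]
rim 2094 c [ 548.8 -265. ] s [110.6 149.7] a 15.8 z [15.5 25.2 27.1]
```

View pics/w8.png

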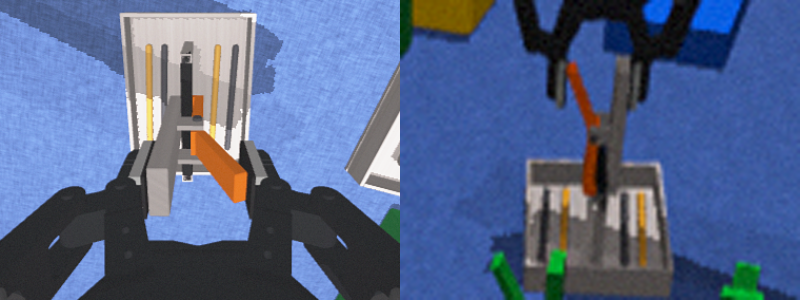

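Picture 9: the lever sprung shut on the bar with the hook under it, the handle leans out, and the tray has not moved. Open, retreat up, turn a quarter.

Request:
servo_tool(motion=[[0.8, 0, 0, 0, 0, 0, 0], [1, 0, 0, 0, 0, 0, 0], [1, 0, 0, 0, 0, 0, 0], [1, 0, 0, -0.04, 0, 0, 0], [1, 0, 0, -0.09, 0, 0, 0], [1, -0.01, 0, -0.13, 0, 0, 10], [1, -0.018, 0, -0.13, 0, 0, 90], [1, -0.018, 0, -0.13, 0, 0, 90], [1, -0.018, 0, -0.13, 0, 0, 90], [1, -0.018, 0, -0.13, 0, 0, 90], [1, -0.018, 0, -0.13, 0, 0, 90], [1, -0.018, 0, -0.13, 0, 0, 90], [1, -0.018, 0, -0.13, 0, 0, 90], [1, -0.018, 0, -0.13, 0, 0, 90], [1, -0.018, 0, -0.13, 0, 0, 90], [1, -0.018, 0, -0.13, 0, 0, 90]])

```text
clock: 14.58
position: [0.539, -0.2652, 0.2478]
ee_rot: [0.799, -0.602, 0.0, 0.0]
ft_force: [-0.8, 0.3, 0.2]
grip_width: 1.002
```

```bash
python3 - <<'E'
from h import *
o=monitor.get_obs(); print(np.round(o["joint_pos"],2)); 
p,d,K,W=shot("wrist"); cv2.imwrite("pics/w9.png",p); P=cloud(d,K,W); h=cv2.cvtColor(p,cv2.COLOR_BGR2HSV); T=np.linalg.inv(toolT()); L=P@T[:3,:3].T+T[:3,3]
c=np.array([.5488,-.265]); m=(d>0)&(np.hypot(P[...,0]-c[0],P[...,1]-c[1])<.06)&(P[...,2]<.17); z=P[...,2]
print("zmax",np.sort(z[m])[-5:].round(4))
og=(h[...,0]<15)&(h[...,1]>150); st=m&~og&(z>.145)
rect("post top",P[st]); rect("levertop",P[m&og&(z>.13)])
a=np.radians(15.9); R2=np.array([[np.cos(a),np.sin(a)],[-np.sin(a),np.cos(a)]])
for n,k in(("post",st),("lev",m&og&(z>.135))):
    q=(P[k][:,:2]-c)@R2.T*1000; print(n,len(q),"trayx",np.percentile(q[:,0],[3,50,97]).round(1),"trayy",np.percentile(q[:,1],[3,50,97]).round(1))
rect("rim",P[(d>0)&(np.hypot(P[...,0]-c[0],P[...,1]-c[1])<.11)&(z>.015)&(z<.032)])
pt=c+R2.T@np.array([-.009,0]); go(pt[0],pt[1],.21,-74.1)
E
```

```text
[ 0.67  0.29 -0.36  1.49  0.1   1.38 -0.99]
zmax [0.1552 0.1554 0.1555 0.1557 0.1557]
post top 346 c [ 557.6 -262. ] s [46.8 25.8] a 16.9 z [146.8 153.7 155.2]
levertop 212 c [ 573.  -257.8] s [15.  15.8] a 16.4 z [130.3 148.7 151.3]
post 346 trayx [-13.8  -7.8  -4.4] trayy [-12.1   0.7  12.6]
lev 192 trayx [19.9 28.3 32.6] trayy [-7.4 -0.1  7.2]
rim 1203 c [ 549.1 -264.8] s [110.4 150.4] a 15.6 z [15.7 25.1 27.2]
go (np.float64(0.540144328214057), np.float64(-0.2674656329682319), 0.21, -74.1) -> [0.0025, -0.0005, 0.0378] [-0.0, -0.01, 0.11]
```

Request:
servo_tool(motion=[[1, 0.0025, -0.0005, 0.04, 0, 0, 0], [1, 0.0025, -0.0005, 0.08, 0, 0, 0], [1, 0.0025, -0.0005, 0.115, 0, 0, 0], [1, 0.0025, -0.0005, 0.133, 0, 0, 0], [0.8, 0.0025, -0.0005, 0.133, 0, 0, 0], [0.6, 0.0025, -0.0005, 0.133, 0, 0, 0], [0.42, 0.0025, -0.0005, 0.133, 0, 0, 0], [0.36, 0.0025, -0.0005, 0.133, 0, 0, 0], [0.36, 0.0025, -0.0005, 0.133, 0, 0, 0]], grip_force=60)

```text
clock: 15.75
position: [0.5403, -0.2676, 0.1151]
ee_rot: [0.798, -0.602, 0.0, 0.0]
ft_force: [-0.5, -0.3, -0.1]
grip_width: 0.363
```

```bash
python3 - <<'E'
from h import *
p,d,K,W=shot("wrist"); T=np.linalg.inv(toolT()); P=cloud(d,K,W); L=P@T[:3,:3].T+T[:3,3]; h=cv2.cvtColor(p,cv2.COLOR_BGR2HSV)
m=(d>0)&(L[...,2]<.05)&(L[...,2]>-.06)&(abs(L[...,1])<.06)&(abs(L[...,0])<.03)&(h[...,2]>90)
go(.5401,-.2675,.115,-74.1)
cv2.imwrite("pics/w10.png",cv2.resize(p[120:384,80:432],(800,600)))
E
```

```text
go (0.5401, -0.2675, 0.115, -74.1) -> [-0.0001, 0.0001, -0.0] [-0.01, -0.02, 0.01]
```

View pics/w10.png

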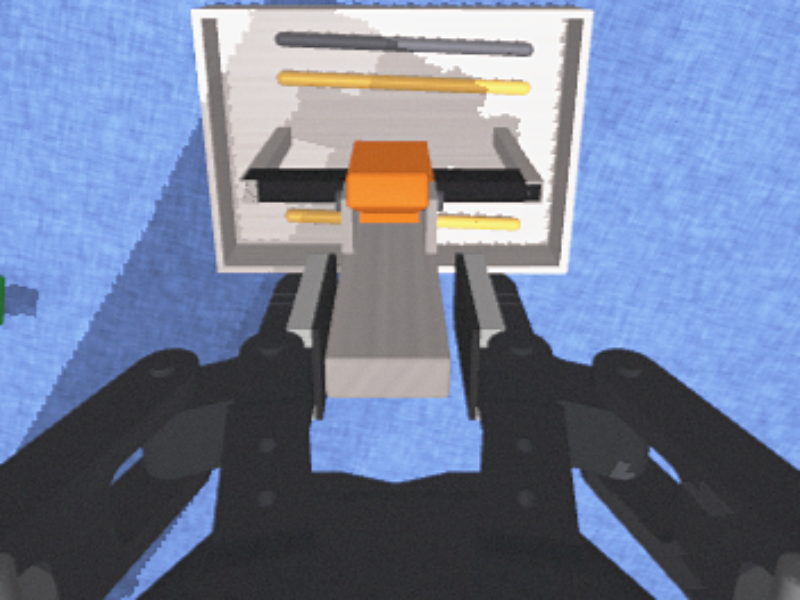

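Picture 10: the post sits centred between the pads (left gap about 1.5 mm, right about 2.5 mm), and the gripper is clear of the tray. Closing, then lifting.

Request:
servo_tool(motion=[[0.34, -0.0005, 0, 0, 0, 0, 0], [0.2, -0.0005, 0, 0, 0, 0, 0], [0.1, -0.0005, 0, 0, 0, 0, 0], [0.1, -0.0005, 0, 0, 0, 0, 0], [0.1, -0.0005, 0, 0, 0, 0, 0]], grip_force=80)

```text
clock: 16.42
position: [0.54, -0.2668, 0.1148]
ee_rot: [0.798, -0.602, -0.0, -0.0]
ft_force: [-0.8, 2.4, 2.5]
grip_width: 0.291
```

Request:
servo_tool(motion=[[0.1, 0, 0, -0.005, 0, 0, 0], [0.1, 0, 0, -0.015, 0, 0, 0], [0.1, 0, 0, -0.025, 0, 0, 0], [0.1, 0, 0, -0.03, 0, 0, 0], [0.1, 0, 0, -0.03, 0, 0, 0], [0.1, 0, 0, -0.03, 0, 0, 0]])

```text
clock: 17.18
position: [0.5398, -0.267, 0.1444]
ee_rot: [0.798, -0.602, -0.0, 0.0]
ft_force: [-0.1, -0.4, -3.0]
grip_width: 0.289
```

```bash
cat > tray.py <<'E'
from h import *
def tray(c,off=.0005):
    p,d,K,W=shot(c); P=cloud(d,K,W); T=toolT(); Ti=np.linalg.inv(T); L=P@Ti[:3,:3].T+Ti[:3,3]
    # tray occupies tool z ~ +.085..+.118 below TCP
    m=(d>0)&(L[...,2]>.085)&(L[...,2]<.102)&(abs(L[...,0])<.09)&(L[...,1]>-.085)&(L[...,1]<.06)
    q=P[m]; rect(c+" tray rim",q)
    if len(q)>50:
        t=q[q[:,2]>np.percentile(q[:,2],20)]
        A=np.c_[t[:,:2]-t[:,:2].mean(0),np.ones(len(t))]
        for _ in range(3):
            s=np.linalg.lstsq(A,t[:,2],rcond=None)[0]; r=t[:,2]-A@s; k=abs(r)<max(2*np.median(abs(r)),.001); A,t=A[k],t[k]
        print("  rim plane slope deg x,y",np.degrees(s[:2]).round(2),"z",(s[2]*1000).round(1))
    return p
E
python3 - <<'E'
from tray import *
o=monitor.get_obs(); print(np.round(o["ft_force"],1),np.round(o["torque"],2),np.round(o["position"],4),o["grip_width"])
for c in("wrist","top"): tray(c)
E
```

```text
[-0.1 -0.4 -3. ] [-0.01  0.07  0.02] [ 0.5398 -0.267   0.1444] 0.2885566293769344
wrist tray rim 3317 c [ 549.  -265.3] s [110.3 150.8] a 15.9 z [43.  54.4 56.5]
  rim plane slope deg x,y [0.42 0.05] z 55.0
top tray rim 623 c [ 550.4 -264.1] s [110.2 150.8] a 15.8 z [43.  52.6 56. ]
  rim plane slope deg x,y [-0.01  0.06] z 53.2
```

Request:
servo_tool(motion=[[0.1, 0, 0, -0.015, 0, 0, 0], [0.1, 0, 0, -0.04, 0, 0, 0], [0.1, 0, 0, -0.07, 0, 0, 0], [0.1, 0, 0, -0.1, 0, 0, 0], [0.1, 0, 0, -0.125, 0, 0, 0], [0.1, 0, 0, -0.136, 0, 0, 0], [0.1, 0, 0, -0.136, 0, 0, 0], [0.1, 0, 0, -0.136, 0, 0, 0]])

```text
clock: 18.27
position: [0.5395, -0.2669, 0.2795]
ee_rot: [0.798, -0.602, -0.001, 0.0]
ft_force: [-0.8, -0.3, -3.7]
grip_width: 0.291
```

```bash
python3 - <<'E'
from h import *
go(.5631,.2364,.28,-94)
E
```

```text
go (0.5631, 0.2364, 0.28, -94) -> [-0.4776, -0.1606, -0.0002] [0.09, 0.05, 19.91]
```

Request:
servo_tool(motion=[[0.1, -0.01, -0.003, 0, 0, 0, 0], [0.1, -0.03, -0.01, 0, 0, 0, 1], [0.1, -0.055, -0.018, 0, 0, 0, 2], [0.1, -0.085, -0.028, 0, 0, 0, 3], [0.1, -0.115, -0.039, 0, 0, 0, 4], [0.1, -0.145, -0.049, 0, 0, 0, 5], [0.1, -0.175, -0.059, 0, 0, 0, 6], [0.1, -0.205, -0.069, 0, 0, 0, 8], [0.1, -0.235, -0.079, 0, 0, 0, 10], [0.1, -0.265, -0.089, 0, 0, 0, 12], [0.1, -0.295, -0.099, 0, 0, 0, 13], [0.1, -0.325, -0.109, 0, 0, 0, 14], [0.1, -0.355, -0.119, 0, 0, 0, 15], [0.1, -0.385, -0.129, 0, 0, 0, 16], [0.1, -0.415, -0.14, 0, 0, 0, 17], [0.1, -0.44, -0.148, 0, 0, 0, 18], [0.1, -0.46, -0.155, 0, 0, 0, 19], [0.1, -0.473, -0.159, 0, 0, 0, 20], [0.1, -0.4775, -0.1605, 0, 0, 0, 20], [0.1, -0.4775, -0.1605, 0, 0, 0, 20]])

```text
clock: 20.78
position: [0.5631, 0.2363, 0.2804]
ee_rot: [-0.682, 0.732, 0.0, -0.0]
ft_force: [-0.5, -0.1, -3.8]
grip_width: 0.292
```

```bash
cat > cont.py <<'E'
from tray import *
def cont(c):
    p,d,K,W=shot(c); P=cloud(d,K,W); x,y,z=P[...,0],P[...,1],P[...,2]
    m=(d>0)&(z>.037)&(z<.05)&(np.hypot(x-.573,y-.235)<.135)
    n,l,s,_=cv2.connectedComponentsWithStats(m.astype(np.uint8)); q=np.concatenate([P[l==i] for i in range(1,n) if s[i,4]>25])
    q=q[(np.abs(q[:,0]-.573)<.09)]; rect(c+" cont",q)
    a=np.radians(-4); e=(q[:,:2]-[.573,.235])@np.array([[np.cos(a),-np.sin(a)],[np.sin(a),np.cos(a)]])*1000
    print("  along cont x",np.percentile(e[:,0],[.5,99.5]).round(1),"y",np.percentile(e[:,1],[.5,99.5]).round(1))
E
python3 - <<'E'
from cont import *
o=monitor.get_obs(); print(np.round(o["ft_force"],1),np.round(o["torque"],2),np.round(o["position"],4),o["grip_width"],np.round(o["joint_pos"],2))
for c in("wrist","top","side"): tray(c); cont(c)
go(.5631,.2364,.28,-94)
E
```

```text
[-0.5 -0.1 -3.8] [-0.07  0.01 -0.  ] [0.5631 0.2363 0.2804] 0.2916478124305764 [ 0.01  0.34 -0.62  1.4   0.2   1.46 -2.25]
wrist tray rim 3139 c [573.  234.6] s [150.8 110.6] a 85.8 z [179.2 190.  192.3]
  rim plane slope deg x,y [ 0.44 -0.14] z 190.7
wrist cont 691 c [632.8 230.4] s [184.9  24. ] a 85.9 z [40.1 45.5 47.1]
  along cont x [48.4 72.1] y [-92.4  91.7]
top tray rim 832 c [574.5 234.4] s [151. 111.] a 85.9 z [179.  188.  191.9]
  rim plane slope deg x,y [ 0.11 -0.2 ] z 188.7
top cont 687 c [573.4 233.1] s [189.5 145. ] a 86.1 z [37.5 43.3 46.7]
  along cont x [-72.   72.6] y [-95.   92.3]
side tray rim 1608 c [572.5 234.1] s [152.9 111.3] a 85.9 z [179.1 186.8 191.2]
  rim plane slope deg x,y [ 0.05 -0.03] z 188.3
side cont 1191 c [571.8 237. ] s [189.5 145.8] a 86.0 z [37.3 43.5 45.9]
  along cont x [-74.2  70.3] y [-92.1  93.8]
go (0.5631, 0.2364, 0.28, -94) -> [-0.0007, 0.0005, 0.0007] [-0.01, -0.01, -0.13]
```

Request:
servo_tool(motion=[[0.1, 0, 0, 0.01, 0, 0, 0], [0.1, 0, 0, 0.025, 0, 0, 0], [0.1, 0, 0, 0.045, 0, 0, 0], [0.1, 0, 0, 0.065, 0, 0, 0], [0.1, 0, 0, 0.08, 0, 0, 0], [0.1, 0, 0, 0.092, 0, 0, 0], [0.1, 0, 0, 0.1, 0, 0, 0], [0.1, 0, 0, 0.105, 0, 0, 0], [0.1, 0, 0, 0.105, 0, 0, 0], [0.1, 0, 0, 0.105, 0, 0, 0], [0.1, 0, 0, 0.105, 0, 0, 0]])

```text
clock: 22.45
position: [0.5636, 0.2363, 0.1761]
ee_rot: [-0.681, 0.732, -0.0, 0.0]
ft_force: [-0.7, 0.5, -4.0]
grip_width: 0.292
```

```bash
python3 - <<'E'
from cont import *
o=monitor.get_obs(); print(np.round(o["ft_force"],1),np.round(o["torque"],2),np.round(o["position"],4),o["grip_width"],np.abs(o["joint_velocities"]).max().round(3))
for c in("wrist","top","side"):
    p=tray(c); cont(c)
    if c=="side": cv2.imwrite("pics/s1.png",cv2.resize(p[150:384,100:412],(800,600)))
f=np.load("top.npz"); p,d,K,W=shot("top"); P=cloud(d,K,W)
for n,cx,cy in[("brown",.6,.02),("clear",.695,.012),("jar",.795,.02)]: rect(n,P[(d>0)&(np.hypot(P[...,0]-cx,P[...,1]-cy)<.04)&(P[...,2]>.07)&(P[...,2]<.12)]); P0=cloud(f["d"],f["K"],f["W"]); rect(" was",P0[(f["d"]>0)&(np.hypot(P0[...,0]-cx,P0[...,1]-cy)<.04)&(P0[...,2]>.07)&(P0[...,2]<.12)])
E
```

```text
[-0.7  0.5 -4. ] [ 0.05  0.04 -0.05] [0.5636 0.2363 0.1761] 0.29241866252011994 0.002
wrist tray rim 3210 c [573.4 234.7] s [150.8 110.7] a 85.8 z [74.5 85.7 88.1]
  rim plane slope deg x,y [ 0.55 -0.1 ] z 86.4
wrist cont 2304 c [573.3 234.6] s [193.3 144.5] a 86.3 z [37.5 45.5 47.1]
  along cont x [-70.   72.2] y [-96.6  95.8]
top tray rim 507 c [573.7 222.4] s [125.6 110.7] a 85.8 z [74.6 83.5 87.3]
  rim plane slope deg x,y [0.25 0.02] z 84.1
top cont 644 c [571.9 211.2] s [144.5 144.9] a 86.0 z [37.6 43.2 46.7]
  along cont x [-71.9  72.8] y [-93.7  45.2]
side tray rim 1225 c [572.4 235.4] s [151.6 111.3] a 85.9 z [74.1 82.4 87. ]
  rim plane slope deg x,y [0.05 0.08] z 83.7
side cont 956 c [571.8 237.5] s [189.6 146.2] a 86.2 z [37.3 43.4 45.8]
  along cont x [-74.2  70.3] y [-90.9  95.5]
brown 475 c [604.3  17. ] s [44.6 44.7] a 43.4 z [ 70.6  82.1 110.8]
 was 473 c [605.   17.7] s [45.3 43.4] a 38.4 z [ 70.6  81.6 110.7]
clear 281 c [697.7   9.6] s [28.8 33.4] a 8.3 z [ 70.4  86.1 101.2]
 was 279 c [695.8   9.1] s [28.8 33.2] a 10.1 z [ 70.4  86.1 100.5]
jar 584 c [798.4  18.7] s [52.6 51.3] a 12.3 z [70.7 73.7 76.5]
 was 584 c [798.4  18.7] s [52.2 51. ] a 9.8 z [71.1 73.8 76.8]
```

View pics/s1.png

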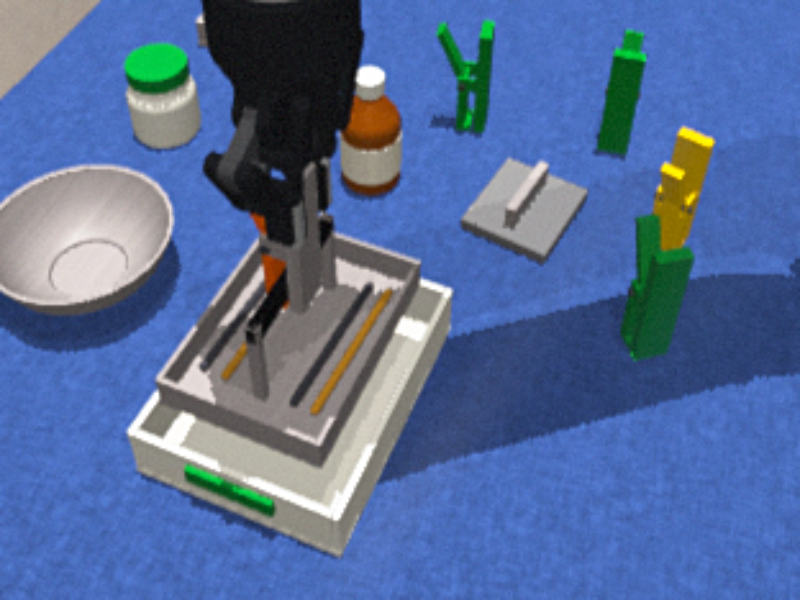

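Request:
servo_tool(motion=[[0.1, 0, 0.0005, 0.001, 0, 0, 0], [0.1, 0, 0.0005, 0.0012, 0, 0, 0], [0.1, 0, 0.0005, 0.0012, 0, 0, 0], [0.1, 0, 0.0005, 0.0012, 0, 0, 0], [0.1, 0, 0.0005, 0.0012, 0, 0, 0], [0.1, 0, 0.0005, 0.0012, 0, 0, 0]])

```text
clock: 23.55
position: [0.563, 0.2362, 0.1745]
ee_rot: [-0.681, 0.732, -0.0, -0.0]
ft_force: [0.0, -0.4, -3.2]
grip_width: 0.291
```

```bash
python3 - <<'E'
from cont import *
o=monitor.get_obs(); print(np.round(o["position"],4),np.abs(o["joint_velocities"]).max().round(3),np.round(o["ft_force"],1))
tray("wrist"); cont("wrist"); print(ticket.hand_in())
E
```

```text
[0.563  0.2362 0.1745] 0.002 [ 0.  -0.4 -3.2]
wrist tray rim 3192 c [572.7 234.4] s [150.7 110.7] a 85.7 z [73.1 84.1 86.4]
  rim plane slope deg x,y [ 0.47 -0.1 ] z 84.8
wrist cont 2301 c [573.  234.5] s [193.1 144.1] a 86.2 z [37.6 45.5 47. ]
  along cont x [-70.3  72.3] y [-96.6  95.7]
the job is handed in; nothing more can be done
None
```

The job is handed in at about 23.6 s of the 72 s limit. I clipped the orange and steel clamp onto the tray's bar, where its lever sprang shut. I then re-gripped it by the post and carried the tray over the bottles. It ended held at rest over the white container.

**Last checks (wrist camera):**
- **Centring:** the tray is within about 0.5 mm of the container's centre and within about 0.5° of square to it.
- **Height:** its underside is about 14.5–15 mm above the rim.
- **Stillness and contact:** the arm is still, and the wrist force shows only the hanging weight (about 3 N).
- **Bottles and jar:** the top camera shows the jar unmoved. The bottles read within about 2 mm of their starting places, the largest change being 1.9 mm on the pale bottle, which I took as measurement noise. The carry cleared the tallest bottle by about 55 mm.

**Disagreements:**
- **Tilt:** the wrist camera shows about 0.5° in the tray. At the pose just before the last 1 mm correction, the side camera showed about 0.1° and the top camera 0.25°. I took it as camera calibration error and called the tray level.
- **Camera offsets:** the fixed cameras differ from the wrist camera by 1–3 mm. I relied on the wrist camera and the arm's own readings.
- **Squeezing the clamp open:** the first attempt rubbed on the lever and pushed up on the tool with about 29 N. I backed off and squeezed again while raising the tool slightly, which worked.

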